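Close up the measuring-tool chest

TASK

Close up the small wooden tool chest on the bench using only your fingertips: first push both of its drawers fully home, and only then push the raised lid down until it is shut, without slamming it. Do not lift the chest or shove it along the bench, leave the piston, socket and bolt beside it where they stand, and come away clear when it is closed.

Things in the scene. Friction and masses are not known exactly. Their poses are not given: they have to be found in the camera images.
- chest: Oiled-wood tool chest, 150 deep (x) by 300 wide (y) by 85 high without its lid, about 7 kg with contents, standing loose on the bench (a steady push of 25 N does not slide it). Origin at the centre of its underside; its +x points away from the drawers to the hinge side, +y to the left drawer as the robot sees it, z up. Drawer fronts lie in its front face (x = -75 when shut); above them is an open tray (walls up to z = 85).
- left_drawer (a joint): How far the left drawer (chest +y side) stands out, m: 0 = fully home, 0.075 = stop. It slides along the chest's x axis, has about 2 N of friction and stays where left. Its front is 132 wide, 46 high, from z = 9.5 to 55.5, with a brass knob in its middle.
- right_drawer (a joint): The same for the right drawer (chest -y side), a mirror of the left.
- left_knob (a point): Middle of the outer end face of the left drawer's brass knob: a disc 22 in diameter facing the chest's -x, 18 out from the drawer's front face, 32.5 above the bench, at chest y = +73. Pushing it towards chest +x shuts the drawer.
- right_knob (a point): The same on the right drawer's knob, at chest y = -73.
- lid (a joint): Opening angle of the lid, rad: 0 = shut, 1.57 = upright; stop at 1.6. It starts raised, a little short of upright, leaning towards the drawer side. A stiff friction hinge holds it at any angle: pushing it takes about 3 to 4 N near its free edge when upright and about 2 N when almost flat; it does not fall or spring.
- lid_edge (a point): Middle of the lid's free edge, on its outer (upper when shut) face. The lid is a plain wooden board 150 deep from hinge to free edge, 300 wide and 12 thick, with no handle. When shut, this point lies over the front face, 99 above the bench.
- lid_hinge (a point): Middle of the lid's hinge axis, on the chest's back upper edge (chest x = +75, y = 0, z = 86); the axis runs along the chest's y. The lid's outer face is 13 from the axis, its inner face 1.
- piston: Bystander: bare engine piston standing crown up, 86 diameter, 56 high, 0.45 kg, 230 or more to the left of the chest's middle; origin at the centre of its underside.
- socket: Bystander: bright deep socket standing on end, 25 diameter, 64 high; to the right of the chest; origin at the centre of its underside.
- bolt: Bystander: dark bolt standing on its head, 26 diameter, 55 high; to the right of the chest; origin at the centre of its underside.

How it is judged:
By the outcome, as a careful person would: the job done as asked, in the order asked, and still so for the second after the job is handed in, with the robot touching nothing.
It also fails if it takes over 64 s, if anything falls off the work surface, if the arm or the gripper's body presses on something with over 40 N, if the wrist force passes 120 N, or if a joint passes its speed limit or range.

ROBOT

A 6-joint arm with a two-finger parallel gripper is mounted at the origin on the work surface. World frame = base frame: x ahead of the robot, y to its left, z up, the work surface at z = 0. Lengths are in m, angles in rad, forces in N, time in s.
With the tool pointing down it reaches from about 0.35 to 0.775 m from the base axis. Payload 5.5 kg.
Tool frame: the origin (TCP) lies at the very end of the fingers, on their centre line; the grasp point (between the pads) lies 19 mm behind it; x points along the fingers, y is the direction in which the jaws open and shut, and the axes are right-handed (so a half turn about x gives the same grasp; the last joint's range is limited). The gripper opens to 85 mm and grips with 20 to 120 N. Pads are 22 mm wide; open, the fingers measure 114 mm over their backs; the gripper's body (76 mm by 85 mm) begins 54 mm behind the grasp point. The pads swing forward as they close: fully open they stand 13 mm farther back than shut.
Start: joints at [-1.486, 0.313, 0.046, 1.304, 0, 1.431], TCP at [0.128, -0.561, 0.231] pointing down, gripper open.
Joint ranges: [-2.76, 2.76], [-0.86, 1.69], [-1.03, 1.26], [-2.2, 2.34], [-1.47, 1.5], [-3.14, 3.14]. Speed limits (rad/s): [2.57, 2.57, 3.14, 3.14, 3.14, 3.14].

INTERFACE

Orientations are given as a unit quaternion [w, x, y, z].
In Python, from workcell import env gives the robot as it stands.
- The arm moves only by the tool drive_tool, never from a script. Its argument "plan" is a list that holds one entry, the list of rows, each a list of 7 numbers: the shift along the tool's x, y, z in cm, then the turn, a rotation vector about the tool's x, y, z in degrees, then the opening, from 0 (shut) to 1 (fully open). In form: [[[tx, ty, tz, wx, wy, wz, fingers], ...]]. A call has exactly 5 rows; each row shifts and turns the commanded pose from where the row before left it, along the tool's axes as they then stand; what a row does not reach is not made up. A row lasts 1/12 s, in which the tool goes at most 41.7 mm and 7.16 degrees, less where a joint would pass 70% of its speed; a pose out of reach is approached as far as the arm can. A call with a gripper value outside its range is refused whole. The fingers move at their own pace and stop on an object; "squeeze" is the grip in N (left out, the last holds). Time passes only in rows, so rows that do not move let the fingers close, or fill a call up. It gives the time, the measured TCP pose, the force and the opening at its end, in the units of the state.
- env.get_state(): the state, without advancing time (a new reading comes with each control period).
- env.read_camera(name): name is "side" or "top" or "wrist"; returns the picture (420x560x3 uint8, red, green, blue); there is no depth.
- env.camera_model(name): a dict with "camera_matrix" (3x3 intrinsics, pixels), "camera_from_world" (4x4, takes a point from world to camera coordinates); the wrist camera has in their place "T_tool_cam" (4x4, takes a point from camera to tool coordinates, whose origin is the TCP and whose axes are the tool frame's). Camera axes: x right, y down, z forward; pixel columns grow to the right and rows downward; lengths in m; the calibration is good to about 2 mm. A picture is of the moment at which its call begins: read the wrist's pose just before it. camera_model takes no time and is no camera call.
- env.hand_in(): hands the job in, once; it reports no verdict.
The state is a dict: "clock": time; "joint_pos": joint angles; "qvel": joint speeds; "tau": joint torques, N m; "tcp_pos": TCP position; "orientation": TCP orientation; "wrist_force": force on the tool from outside, world axes, zero at the start; "ft_torque": the same for the moment, N m; "finger_gap": finger opening in m.
Only numpy, scipy, OpenCV 4.12 (cv2) and the standard library are available. Lean on these libraries where they do the work, as an engineer would, in place of code of your own. Each camera call takes 0.05 s, during which the arm holds its last target.

## Working session

There is one attempt and no reset: what is moved stays moved. The work goes in short steps, Python scripts to look and compute and a tool call to move; the robot and the scene stay as the last step left them, time stands still between calls to the robot, and variables do not carry over. Pictures are saved under pics/ and viewed, and the job is handed in when it is done.

Besides the shell and the picture viewer there is one more tool, called after "Request:" as name([rows], argument=value, ...), one row to a line, values as JSON. drive_tool: Moves the arm, as the interface text tells. Its arguments: {"type":"object","properties":{"plan":{"type":"array","items":{"type":"array","items":{"type":"array","items":{"type":"number"}}}},"squeeze":{"type":"number"}},"required":["plan"]}

```bash
mkdir -p pics; ls; python3 - <<'E'
from workcell import env
import cv2,numpy as np
s=env.get_state();print({k:np.round(v,3).tolist() for k,v in s.items()})
for n in("side","top"):
    cv2.imwrite(f"pics/{n}0.png",env.read_camera(n)[:,:,::-1])
    m=env.camera_model(n);print(n,np.round(m["camera_matrix"],1).tolist(),np.round(m["camera_from_world"],3).tolist())
print(env.camera_model("wrist"))
E
```

```text
pics
{'clock': 0.0, 'joint_pos': [-1.486, 0.314, 0.045, 1.304, 0.0, 1.431], 'qvel': [0.001, 0.0, -0.0, -0.001, -0.001, -0.0], 'tau': [-0.001, -48.063, 29.853, 0.019, -0.0, 0.0], 'tcp_pos': [0.128, -0.56, 0.23], 'orientation': [0.079, 0.703, 0.08, -0.703], 'wrist_force': [-0.406, -0.221, -0.272], 'ft_torque': [-0.023, -0.042, -0.021], 'finger_gap': 0.085}
side [[456.5, 0.0, 276.6], [0.0, 456.5, 207.3], [0.0, 0.0, 1.0]] [[0.892, -0.451, -0.014, -0.504], [-0.354, -0.681, -0.641, 0.29], [0.28, 0.577, -0.767, 0.907], [0.0, 0.0, 0.0, 1.0]]
top [[401.0, 0.0, 279.3], [0.0, 401.0, 210.2], [0.0, 0.0, 1.0]] [[-0.026, -0.999, 0.019, 0.036], [-0.982, 0.022, -0.186, 0.597], [0.186, -0.023, -0.982, 0.891], [0.0, 0.0, 0.0, 1.0]]
{'camera_matrix': array([[291.25594877,   0.        , 280.24346453],
       [  0.        , 291.25594877, 210.28739628],
       [  0.        ,   0.        ,   1.        ]]), 'T_tool_cam': array([[-5.39378588e-04, -3.23199508e-01,  9.46330696e-01,
        -1.42328262e-01],
       [ 9.99999820e-01, -4.22107080e-04,  4.25806425e-04,
         7.75318522e-04],
       [ 2.61832460e-04,  9.46330756e-01,  3.23199678e-01,
        -8.29257768e-02],
       [ 0.00000000e+00,  0.00000000e+00,  0.00000000e+00,
         1.00000000e+00]])}
```

View pics/side0.png

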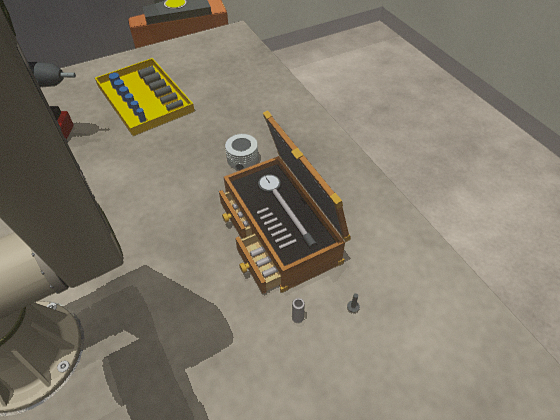

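View pics/top0.png

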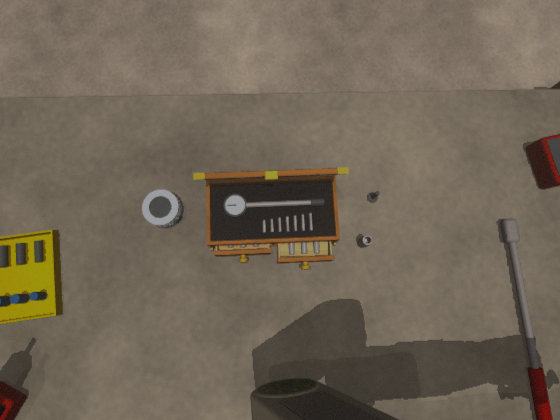

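The side view shows the chest at about (285,220), with both drawers out and the lid raised. The piston is at (241,150), the socket at (298,310) and the bolt at (354,303). In the top view the tray corners are near (207,243) and (338,243), and the knobs near (243,259) and (305,266). I'll enlarge both.

```bash
python3 - <<'E'
import cv2
a=cv2.imread("pics/side0.png")[105:325,210:370];cv2.imwrite("pics/side0z.png",cv2.resize(a,None,fx=3.6*.75,fy=3.6*.75,interpolation=cv2.INTER_CUBIC))
a=cv2.imread("pics/top0.png")[160:280,185:385];cv2.imwrite("pics/top0z.png",cv2.resize(a,None,fx=4,fy=4,interpolation=cv2.INTER_CUBIC))
E
```

```text
(no output)
```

View pics/side0z.png

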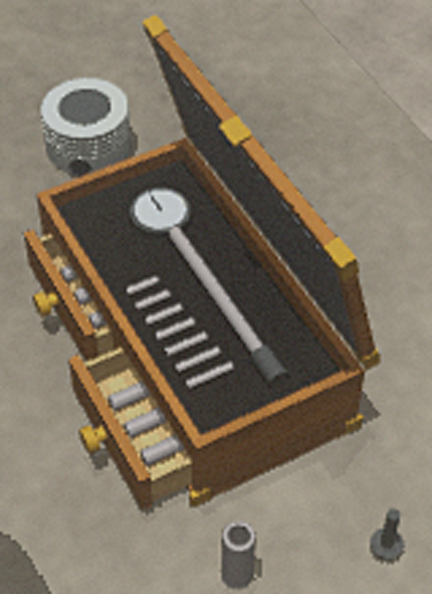

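View pics/top0z.png

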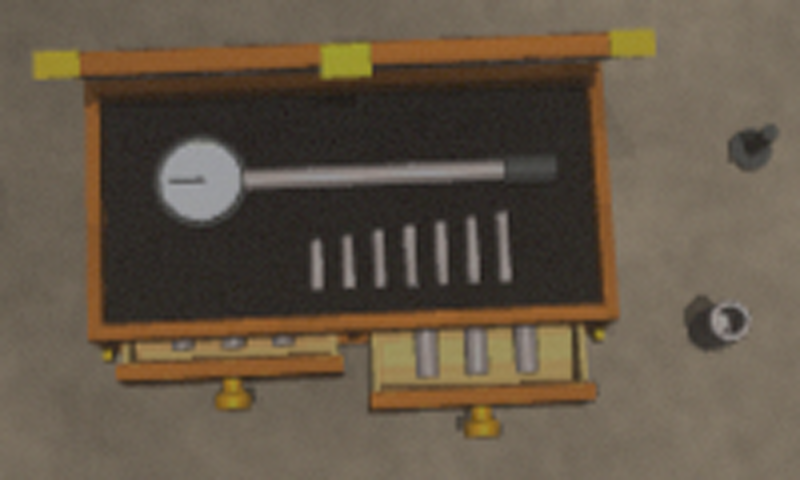

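```bash
cat > h.py <<'E'
import numpy as np,cv2
from workcell import env
from scipy.optimize import least_squares
from scipy.spatial.transform import Rotation as R
def proj(n,P):
    m=env.camera_model(n);T=m["camera_from_world"];p=np.atleast_2d(P)@T[:3,:3].T+T[:3,3]
    p=p@m["camera_matrix"].T;return p[:,:2]/p[:,2:]
def ray(n,uv,z):
    m=env.camera_model(n);T=m["camera_from_world"];Rt=T[:3,:3].T;c=-Rt@T[:3,3]
    d=Rt@np.linalg.inv(m["camera_matrix"])@[*uv,1];return c+d*(z-c[2])/d[2]
def c2w(q,p):
    c,s=np.cos(q[2]),np.sin(q[2]);p=np.array(p,float)
    return np.array([q[0]+c*p[0]-s*p[1],q[1]+s*p[0]+c*p[1],p[2]])
def lidpt(q,a,b,y): # a from hinge toward free edge, b outward normal from axis
    t=q[5];return c2w(q,[.075-a*np.cos(t)+b*np.sin(t),y,.086+a*np.sin(t)+b*np.cos(t)])
def st():
    s=env.get_state();return s
E
cat > fit.py <<'E'
from h import *
T=lambda u,v:("top",u/4+185,v/4+160)
S=lambda u,v:("side",u/2.7+210,v/2.7+105)
o=[]
def add(f,*m):
    for x in m:o.append((f,x))
add(lambda q:c2w(q,[-.075,.15,.085]),T(90,341),S(38,195))
add(lambda q:c2w(q,[-.075,-.15,.085]),T(617,319),S(197,445))
add(lambda q:c2w(q,[.075,-.15,.085]),S(362,368))
add(lambda q:c2w(q,[-.075-q[3],.139,.0555]),T(118,381),S(26,233))
add(lambda q:c2w(q,[-.075-q[3],.007,.0555]),T(344,371))
add(lambda q:c2w(q,[-.075-q[4],-.007,.0555]),T(371,410),S(72,362))
add(lambda q:c2w(q,[-.075-q[4],-.139,.0555]),T(597,398),S(141,478))
add(lambda q:lidpt(q,.15,.013,0),T(347,43))
add(lambda q:lidpt(q,.15,.001,0),T(347,78))
add(lambda q:lidpt(q,.15,.013,-.15),T(655,30),S(357,248))
add(lambda q:lidpt(q,.15,.013,.15),T(33,52))
f=lambda q:np.concatenate([proj(m[0],g(q))[0]-m[1:] for g,m in o])
r=least_squares(f,[.6,.03,0,.03,.05,1.45],loss='soft_l1')
np.save('q.npy',r.x);print(r.x.round(4));print(f(r.x).reshape(-1,2).round(1).tolist())
print('knobs',c2w(r.x,[-.093-r.x[3],.073,.0325]),c2w(r.x,[-.093-r.x[4],-.073,.0325]))
q=r.x
print([proj('top',c2w(q,[-.093-q[3],.073,.0325])).round(1).tolist(),proj('top',c2w(q,[-.093-q[4],-.073,.0325])).round(1).tolist(),proj('side',c2w(q,[-.093-q[3],.073,.0325])).round(1).tolist(),proj('side',c2w(q,[-.093-q[4],-.073,.0325])).round(1).tolist()])
print('lidedge',lidpt(q,.15,.013,0),'piston',ray('top',(161,208),.056),'socket',ray('top',T(730,320)[1:],.064),'bolt',ray('top',T(766,132)[1:],.055))
E
python3 fit.py
```

```text
[0.5943 0.0376 0.022  0.0201 0.0425 1.3107]
[[-0.4, 0.1], [-1.2, -0.8], [1.0, -0.6], [-0.3, 0.8], [0.9, 0.3], [-0.4, -0.2], [-1.3, -0.6], [0.3, -0.4], [0.0, -0.7], [-1.5, -1.9], [0.5, -0.4], [-0.2, 0.7], [-0.3, -0.4], [0.0, -2.9], [-0.5, -0.3], [-1.0, 3.1], [0.7, 0.6]]
knobs [0.47963677 0.10807682 0.0325    ] [ 0.46043922 -0.03838044  0.0325    ]
[[[243.7, 262.1]], [[306.0, 268.8]], [[223.5, 218.1]], [[241.3, 268.3]]]
lidedge [0.64328123 0.03865632 0.23429686] piston [0.60945897 0.29905162 0.056     ] socket [ 0.52149907 -0.18094994  0.064     ] bolt [ 0.63467262 -0.21236638  0.055     ]
```

```bash
cat >> h.py <<'E'
def go(p=None,t=None,rot=False,yaw=.022,rows=5,f=0):
    """t tilt deg forward from down; keep y sign"""
    s=env.get_state();o=np.roll(s["orientation"],-1);R0=R.from_quat(o)
    if p is None:p=s["tcp_pos"]
    dp=R0.inv().apply(np.array(p)-s["tcp_pos"])*100
    w=np.zeros(3)
    if t is not None:
        t=np.radians(t);x=np.array([np.sin(t),0,-np.cos(t)]);y=np.array([0,-1.,0])if flip else np.array([0,1.,0]);z=np.cross(x,y)
        Rt=R.from_euler('z',yaw)*R.from_matrix(np.c_[x,y,z]);w=np.degrees((R0.inv()*Rt).as_rotvec())
    print("tcp",s["tcp_pos"].round(4),"F",s["wrist_force"].round(1),"t",round(s["clock"],2),"axes x,y,z:\n",R0.as_matrix().round(3))
    print("need tool shift cm",dp.round(2),"rotvec deg",w.round(1),"shift norm",np.linalg.norm(dp).round(2),np.linalg.norm(w).round(1))
flip=False
E
python3 - <<'E'
import h
h.go([.40,-.04,.15],40)
h.flip=True
h.go([.40,-.04,.15],40)
E
```

```text
tcp [ 0.1281 -0.5601  0.2305] F [ 0.7 -0.2  0.2] t 0.1 axes x,y,z:
 [[-0.     0.223 -0.975]
 [ 0.002 -0.975 -0.223]
 [-1.    -0.002 -0.   ]]
need tool shift cm [  8.13 -44.63 -38.1 ] rotvec deg [-158.8   -6.    57.8] shift norm 59.24 169.1
tcp [ 0.1281 -0.5601  0.2305] F [ 0.7 -0.2  0.2] t 0.1 axes x,y,z:
 [[-0.     0.223 -0.975]
 [ 0.002 -0.975 -0.223]
 [-1.    -0.002 -0.   ]]
need tool shift cm [  8.13 -44.63 -38.1 ] rotvec deg [11.1 39.9  4.1] shift norm 59.24 41.6
```

Request:
drive_tool([
  [[0, -2.4, -2.1, 0, 0, 0, 0], [0, -2.4, -2.1, 0, 0, 0, 0], [0, -2.4, -2.1, 0, 0, 0, 0], [0, -2.4, -2.1, 0, 0, 0, 0], [0, -2.4, -2.1, 0, 0, 0, 0]],
], squeeze=40)

```text
clock: 0.52
tcp_pos: [0.2041, -0.4185, 0.2308]
orientation: [-0.079, -0.703, -0.079, 0.703]
wrist_force: [0.9, -0.0, -0.0]
finger_gap: 0.0254
```

Request:
drive_tool([
  [[0, -2.4, -2.1, 0, 0, 0, 0], [0, -2.4, -2.1, 0, 0, 0, 0], [0, -2.4, -2.1, 0, 0, 0, 0], [0, -2.4, -2.1, 0, 0, 0, 0], [0, -2.4, -2.1, 0, 0, 0, 0]],
])

```text
clock: 0.93
tcp_pos: [0.2796, -0.2781, 0.231]
orientation: [-0.079, -0.703, -0.079, 0.703]
wrist_force: [0.6, 0.3, -0.3]
finger_gap: 0.0005
```

Request:
drive_tool([
  [[0, -2.4, -2.1, 2.2, 0, 0, 0], [0, -2.4, -2.1, 2.2, 0, 0, 0], [0, -2.4, -2.1, 2.2, 0, 0, 0], [0, -2.4, -2.1, 2.2, 0, 0, 0], [0, -2.4, -2.1, 2.2, 0, 0, 0]],
])

```text
clock: 1.35
tcp_pos: [0.3656, -0.1441, 0.2312]
orientation: [-0.011, -0.707, -0.011, 0.707]
wrist_force: [0.6, -0.8, 1.0]
finger_gap: -0.0
```

```bash
python3 - <<'E'
import h
h.flip=True
h.go([.40,-.04,.15],40)
print(h.env.get_state()["joint_pos"])
E
```

```text
tcp [ 0.3656 -0.1441  0.2312] F [ 0.6 -0.8  1. ] t 1.35 axes x,y,z:
 [[-0.     0.031 -1.   ]
 [-0.    -1.    -0.031]
 [-1.     0.     0.   ]]
need tool shift cm [  8.12 -10.3   -3.76] rotvec deg [ 0.5 40.   0.2] shift norm 13.65 40.0
[-5.80451630e-01 -4.00382138e-02 -3.68284046e-01  1.24266568e+00
 -9.81734854e-05  2.53043591e+00]
```

Request:
drive_tool([
  [[0, 0, 0, -7, 0, 0, 0], [0, 0, 0, -7, 0, 0, 0], [0, 0, 0, -7, 0, 0, 0], [0, 0, 0, -7, 0, 0, 0], [0, 0, 0, -7, 0, 0, 0]],
])

```text
clock: 1.77
tcp_pos: [0.3652, -0.1454, 0.231]
orientation: [-0.226, -0.67, -0.226, 0.67]
wrist_force: [0.8, 0.1, 0.2]
finger_gap: -0.0002
```

Request:
drive_tool([
  [[0, 0, 0, -7, 0, 0, 0], [0, 0, 0, -7, 0, 0, 0], [0, 0, 0, -7, 0, 0, 0], [0, 0, 0, -7, 0, 0, 0], [0, 0, 0, -7, 0, 0, 0]],
])

```text
clock: 2.18
tcp_pos: [0.3651, -0.1456, 0.2309]
orientation: [-0.417, -0.571, -0.417, 0.571]
wrist_force: [-0.1, -0.5, 0.3]
finger_gap: -0.0
```

Request:
drive_tool([
  [[0, 0, 0, -7, 0, 0, 0], [0, 0, 0, -7, 0, 0, 0], [0, 0, 0, -7, 0, 0, 0], [0, 0, 0, -7, 0, 0, 0], [0, 0, 0, -7, 0, 0, 0]],
])

```text
clock: 2.6
tcp_pos: [0.3651, -0.1456, 0.231]
orientation: [0.569, 0.419, 0.57, -0.42]
wrist_force: [-0.2, -0.0, -0.5]
finger_gap: -0.0001
```

Request:
drive_tool([
  [[0, 0, 0, -7, 0, 0, 0], [0, 0, 0, -7, 0, 0, 0], [0, 0, 0, -7, 0, 0, 0], [0, 0, 0, -7, 0, 0, 0], [0, 0, 0, -7, 0, 0, 0]],
])

```text
clock: 3.02
tcp_pos: [0.3651, -0.1456, 0.231]
orientation: [0.669, 0.229, 0.669, -0.229]
wrist_force: [0.2, -0.8, -0.2]
finger_gap: 0.0002
```

Request:
drive_tool([
  [[0, 0, 0, -7, 0, 0, 0], [0, 0, 0, -7, 0, 0, 0], [0, 0, 0, -7, 0, 0, 0], [0, 0, 0, -7, 0, 0, 0], [0, 0, 0, -7, 0, 0, 0]],
])

```text
clock: 3.43
tcp_pos: [0.3651, -0.1457, 0.231]
orientation: [0.707, 0.017, 0.707, -0.017]
wrist_force: [-0.4, 0.3, 0.1]
finger_gap: -0.0
```

```bash
python3 - <<'E'
import h
h.go([.40,-.04,.15],40)
print(h.env.get_state()["joint_pos"])
E
```

```text
tcp [ 0.3651 -0.1457  0.231 ] F [-0.4  0.3  0.1] t 3.43 axes x,y,z:
 [[-0.001  0.048  0.999]
 [ 0.     0.999 -0.048]
 [-1.     0.    -0.001]]
need tool shift cm [ 8.1  10.72  2.98] rotvec deg [ -3.9 -40.    1.4] shift norm 13.76 40.2
[-5.84415287e-01 -3.91492274e-02 -3.68029956e-01  1.24265885e+00
 -1.14417816e-04 -5.36008514e-01]
```

Request:
drive_tool([
  [[0, 2.1, 0.5, -0.8, 0, 0, 0], [0, 2.1, 0.5, -0.8, 0, 0, 0], [0, 2.1, 0.5, -0.8, 0, 0, 0], [0, 2.1, 0.5, -0.8, 0, 0, 0], [0, 2.1, 0.5, -0.8, 0, 0, 0]],
])

```text
clock: 3.85
tcp_pos: [0.3931, -0.0405, 0.231]
orientation: [0.707, -0.005, 0.707, 0.006]
wrist_force: [-0.1, -0.4, 0.3]
finger_gap: -0.0
```

Request:
drive_tool([
  [[0, 0, 0, 0, -7, 0, 0], [0, 0, 0, 0, -7, 0, 0], [0, 0, 0, 0, -7, 0, 0], [0, 0, 0, 0, -7, 0, 0], [0, 0, 0, 0, -7, 0, 0]],
])

```text
clock: 4.27
tcp_pos: [0.3934, -0.0409, 0.2316]
orientation: [0.888, -0.005, 0.459, 0.007]
wrist_force: [-0.9, -0.8, 0.8]
finger_gap: -0.0001
```

```bash
python3 - <<'E'
import h,cv2
h.go([.425,-.038,.027],35)
print(h.env.get_state()["joint_pos"])
cv2.imwrite("pics/w1.png",h.env.read_camera("wrist")[:,:,::-1])
E
```

```text
tcp [ 0.3934 -0.0409  0.2316] F [-0.9 -0.8  0.8] t 4.27 axes x,y,z:
 [[ 0.579 -0.018  0.815]
 [ 0.009  1.     0.015]
 [-0.816 -0.002  0.579]]
need tool shift cm [18.52  0.27 -9.26] rotvec deg [-0.2  0.4  0.2] shift norm 20.71 0.4
[-0.56107372 -0.5433398  -0.87266128  0.70485449  0.32085632 -0.49013986]
```

View pics/w1.png

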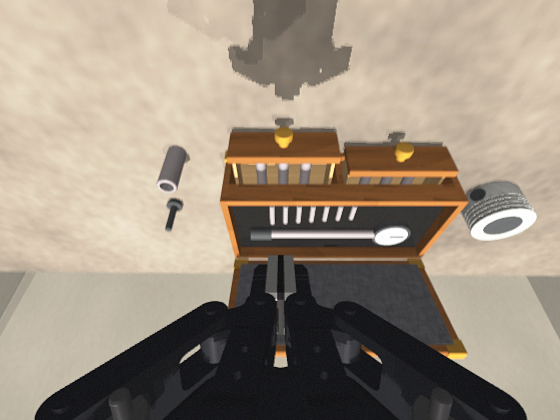

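The wrist view shows the right knob at (284,136), in line with the fingers, and the left knob at (404,152). I'll descend in front of the right knob.

Request:
drive_tool([
  [[1.8, 0, -1.0, 0, 0, 0, 0], [1.8, 0, -1.0, 0, 0, 0, 0], [1.8, 0, -1.0, 0, 0, 0, 0], [1.8, 0, -1.0, 0, 0, 0, 0], [1.8, 0, -1.0, 0, 0, 0, 0]],
])

```text
clock: 4.73
tcp_pos: [0.4119, -0.0458, 0.1439]
orientation: [0.883, -0.003, 0.469, 0.009]
wrist_force: [0.9, -0.3, 0.6]
finger_gap: -0.0001
```

Request:
drive_tool([
  [[1.8, 0, -1.0, 0, 0, 0, 0], [1.8, 0, -1.0, 0, 0, 0, 0], [1.8, 0, -1.0, 0, 0, 0, 0], [1.8, 0.1, -1.0, 0, 0, 0, 0], [0, 0, 0, 0, 0, 0, 0]],
])

```text
clock: 5.15
tcp_pos: [0.4414, -0.054, 0.0949]
orientation: [0.871, 0.002, 0.491, 0.017]
wrist_force: [-0.2, -0.3, 0.6]
finger_gap: -0.0001
```

```bash
python3 - <<'E'
import h,cv2
h.go([.425,-.039,.027],35)
print(h.env.get_state()["joint_pos"])
cv2.imwrite("pics/s2.png",h.env.read_camera("side")[105:325,200:370,::-1].repeat(3,0).repeat(3,1)[:600])
cv2.imwrite("pics/t2.png",h.env.read_camera("top")[160:310,185:385,::-1].repeat(4,0).repeat(4,1))
E
```

```text
tcp [ 0.4414 -0.054   0.0949] F [-0.2 -0.3  0.6] t 5.15 axes x,y,z:
 [[ 0.516 -0.027  0.856]
 [ 0.031  0.999  0.013]
 [-0.856  0.019  0.517]]
need tool shift cm [ 5.01  1.41 -4.89] rotvec deg [-0.4 -3.9 -1.1] shift norm 7.15 4.0
[-0.49356455 -0.19181738 -1.02424461  0.26321012  0.27511732 -0.44820569]
```

View pics/s2.png

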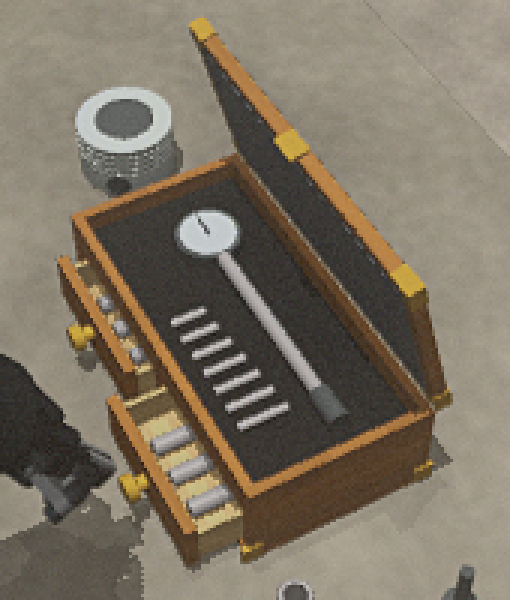

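View pics/t2.png

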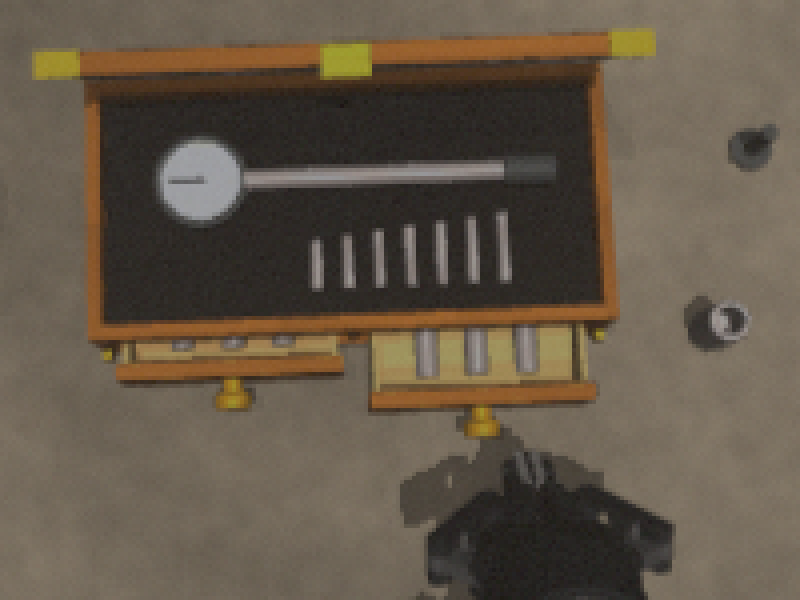

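Joint 3 is at its limit, so this tilt is too steep when low. I'll reduce it to about 10° before going lower.

Request:
drive_tool([
  [[-0.5, 0.3, -0.7, 0, 5, 0, 0], [0, 0.3, -0.6, 0, 5, 0, 0], [0, 0.3, -0.5, 0, 5, 0, 0], [0, 0.3, -0.5, 0, 5, 0, 0], [0, 0.2, -0.4, 0, 0, 0, 0]],
])

```text
clock: 5.67
tcp_pos: [0.4165, -0.0412, 0.0932]
orientation: [0.774, -0.003, 0.633, 0.016]
wrist_force: [1.8, -0.6, -0.3]
finger_gap: 0.0001
```

```bash
python3 - <<'E'
import h,cv2
h.go([.425,-.0385,.027],12)
print(h.env.get_state()["joint_pos"])
E
```

```text
tcp [ 0.4165 -0.0412  0.0932] F [ 1.8 -0.6 -0.3] t 5.67 axes x,y,z:
 [[ 0.198 -0.028  0.98 ]
 [ 0.022  0.999  0.024]
 [-0.98   0.017  0.198]]
need tool shift cm [ 6.66  0.14 -0.47] rotvec deg [ 0.2 -0.6 -1. ] shift norm 6.68 1.2
[-0.35689153 -0.03852419 -0.75108284  0.6789031   0.08964015 -0.37548741]
```

Request:
drive_tool([
  [[1.3, 0, -0.1, 0, 0, 0, 0], [1.3, 0.1, -0.1, 0, 0, 0, 0], [1.3, 0, -0.1, 0, 0, 0, 0], [1.3, 0, -0.1, 0, 0, 0, 0], [1.3, 0, -0.1, 0, 0, 0, 0]],
])

```text
clock: 6.08
tcp_pos: [0.4204, -0.0378, 0.0263]
orientation: [0.774, -0.002, 0.633, 0.016]
wrist_force: [-0.2, 1.1, -0.1]
finger_gap: 0.0003
```

```bash
python3 - <<'E'
import h,cv2
h.go([.449,-.0385,.027],12)
print(h.env.get_state()["joint_pos"])
E
```

```text
tcp [ 0.4204 -0.0378  0.0263] F [-0.2  1.1 -0.1] t 6.08 axes x,y,z:
 [[ 0.199 -0.027  0.98 ]
 [ 0.023  0.999  0.023]
 [-0.98   0.018  0.2  ]]
need tool shift cm [ 0.5  -0.14  2.81] rotvec deg [ 0.1 -0.5 -1.1] shift norm 2.86 1.2
[-0.34534902  0.07051386 -0.84852906  0.47032423  0.08918548 -0.36271861]
```

Request:
drive_tool([
  [[0.1, 0, 0.5, 0, 0, 0, 0], [0.1, 0, 0.5, 0, 0, 0, 0], [0.1, 0, 0.5, 0, 0, 0, 0], [0.1, 0, 0.5, 0, 0, 0, 0], [0.1, 0, 0.5, 0, 0, 0, 0]],
])

```text
clock: 6.5
tcp_pos: [0.448, -0.0376, 0.0274]
orientation: [0.774, -0.002, 0.633, 0.016]
wrist_force: [0.3, 0.2, 0.4]
finger_gap: 0.0
```

Request:
drive_tool([
  [[0.1, 0, 0.5, 0, 0, 0, 0], [0.1, 0, 0.5, 0, 0, 0, 0], [0.1, 0, 0.5, 0, 0, 0, 0], [0.1, 0, 0.5, 0, 0, 0, 0], [0.1, 0, 0.5, 0, 0, 0, 0]],
])

```text
clock: 6.92
tcp_pos: [0.4724, -0.0367, 0.0262]
orientation: [0.774, -0.002, 0.634, 0.016]
wrist_force: [-2.4, -0.7, 1.5]
finger_gap: -0.0002
```

Request:
drive_tool([
  [[0.05, 0, 0.3, 0, 0, 0, 0], [0.05, 0, 0.3, 0, 0, 0, 0], [0.05, 0, 0.3, 0, 0, 0, 0], [0.05, 0, 0.2, 0, 0, 0, 0], [0, 0, 0.2, 0, 0, 0, 0]],
])

```text
clock: 7.33
tcp_pos: [0.485, -0.0363, 0.0266]
orientation: [0.773, -0.002, 0.634, 0.016]
wrist_force: [-1.9, -1.0, -1.0]
finger_gap: -0.0
```

Request:
drive_tool([
  [[0.02, 0, 0.1, 0, 0, 0, 0], [0.02, 0, 0.1, 0, 0, 0, 0], [0.02, 0, 0.1, 0, 0, 0, 0], [0.02, 0, 0.05, 0, 0, 0, 0], [0, 0, 0.05, 0, 0, 0, 0]],
])

```text
clock: 7.75
tcp_pos: [0.4891, -0.0361, 0.0268]
orientation: [0.774, -0.002, 0.634, 0.016]
wrist_force: [-2.2, -0.5, -1.9]
finger_gap: -0.0002
```

Request:
drive_tool([
  [[0.02, 0, 0.05, 0, 0, 0, 0], [0.02, 0, 0.05, 0, 0, 0, 0], [0.0, 0, 0.05, 0, 0, 0, 0], [0.0, 0, 0.05, 0, 0, 0, 0], [0, 0, 0, 0, 0, 0, 0]],
])

```text
clock: 8.17
tcp_pos: [0.4913, -0.0361, 0.0269]
orientation: [0.774, -0.002, 0.633, 0.016]
wrist_force: [-1.5, -0.7, -1.3]
finger_gap: 0.0004
```

Request:
drive_tool([
  [[0.02, 0, 0.05, 0, 0, 0, 0], [0.02, 0, 0.05, 0, 0, 0, 0], [0.0, 0, 0.05, 0, 0, 0, 0], [0.0, 0, 0.0, 0, 0, 0, 0], [0, 0, 0, 0, 0, 0, 0]],
])

```text
clock: 8.58
tcp_pos: [0.4921, -0.036, 0.0267]
orientation: [0.773, -0.002, 0.634, 0.016]
wrist_force: [-5.7, -0.5, 2.3]
finger_gap: -0.0002
```

Request:
drive_tool([
  [[0, 0, 0.05, 0, 0, 0, 0], [0, 0, 0.05, 0, 0, 0, 0], [0, 0, 0, 0, 0, 0, 0], [0, 0, 0, 0, 0, 0, 0], [0, 0, 0, 0, 0, 0, 0]],
])

```text
clock: 9.0
tcp_pos: [0.4921, -0.036, 0.0267]
orientation: [0.773, -0.002, 0.635, 0.016]
wrist_force: [-7.9, -1.4, 4.1]
finger_gap: 0.0001
```

```bash
python3 - <<'E'
import h,cv2
h.go([.44,.108,.027],12)
cv2.imwrite("pics/t3.png",h.env.read_camera("top")[160:310,185:385,::-1].repeat(4,0).repeat(4,1))
E
```

```text
tcp [ 0.4921 -0.036   0.0267] F [-7.9 -1.4  4.1] t 9.0 axes x,y,z:
 [[ 0.194 -0.027  0.981]
 [ 0.023  0.999  0.023]
 [-0.981  0.018  0.195]]
need tool shift cm [-0.71 14.53 -4.78] rotvec deg [ 0.1 -0.8 -1.1] shift norm 15.31 1.3
```

View pics/t3.png

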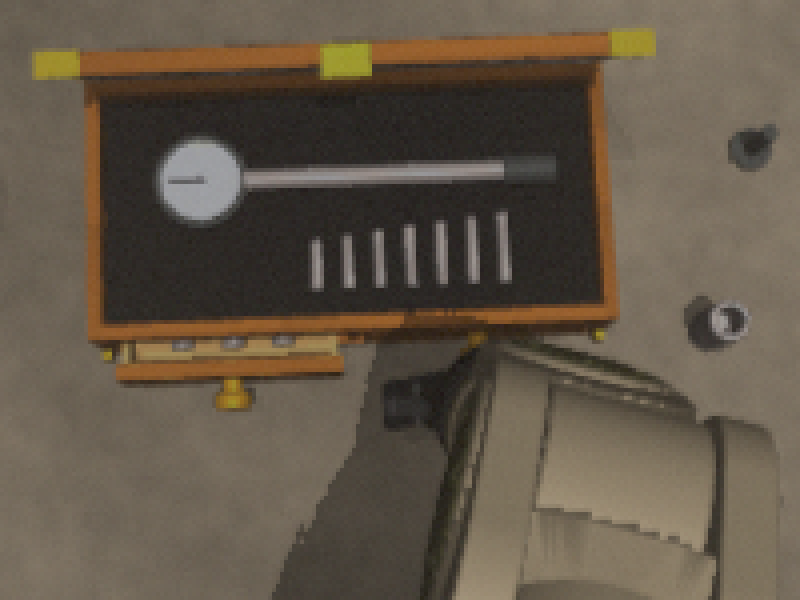

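The right drawer is home, its front hidden under the tray rim. The chest hasn't moved: its corners are still at (90,341) and (617,319) in the crop. I'll back off and move over to the left knob.

Request:
drive_tool([
  [[-0.2, 0, -1.1, 0, 0, 0, 0], [-0.2, 0, -1.1, 0, 0, 0, 0], [-0.2, 0, -1.1, 0, 0, 0, 0], [-0.2, 0, -1.1, 0, 0, 0, 0], [-0.2, 0, -1.1, 0, 0, 0, 0]],
])

```text
clock: 9.47
tcp_pos: [0.4368, -0.0376, 0.0261]
orientation: [0.774, -0.002, 0.633, 0.016]
wrist_force: [0.3, -1.3, 0.3]
finger_gap: 0.0002
```

Request:
drive_tool([
  [[0, 2.9, 0, 0, 0, 0, 0], [0, 2.9, 0, 0, 0, 0, 0], [0, 2.9, 0, 0, 0, 0, 0], [0, 2.9, 0, 0, 0, 0, 0], [0, 2.9, 0, 0, 0, 0, 0]],
])

```text
clock: 9.88
tcp_pos: [0.4332, 0.1082, 0.0289]
orientation: [0.774, -0.001, 0.633, 0.016]
wrist_force: [0.0, -1.1, -0.8]
finger_gap: -0.0005
```

```bash
python3 - <<'E'
import h,cv2
h.go([.4685,.108,.027],12)
print(h.env.get_state()["joint_pos"])
E
```

```text
tcp [0.4332 0.1082 0.0289] F [ 0.  -1.1 -0.8] t 9.88 axes x,y,z:
 [[ 0.198 -0.026  0.98 ]
 [ 0.023  0.999  0.022]
 [-0.98   0.018  0.199]]
need tool shift cm [ 0.88 -0.11  3.42] rotvec deg [ 0.  -0.6 -1.1] shift norm 3.53 1.2
[ 0.05641619  0.10558496 -0.80054558  0.46433255  0.011907    0.03312485]
```

Request:
drive_tool([
  [[0.2, 0, 0.7, 0, 0, 0, 0], [0.2, 0, 0.7, 0, 0, 0, 0], [0.2, 0, 0.7, 0, 0, 0, 0], [0.1, 0, 0.5, 0, 0, 0, 0], [0.1, 0, 0.5, 0, 0, 0, 0]],
])

```text
clock: 10.3
tcp_pos: [0.4668, 0.1071, 0.0269]
orientation: [0.774, -0.001, 0.633, 0.015]
wrist_force: [0.0, 0.5, -1.0]
finger_gap: -0.0003
```

Request:
drive_tool([
  [[0.05, 0, 0.3, 0, 0, 0, 0], [0.05, 0, 0.3, 0, 0, 0, 0], [0.05, 0, 0.3, 0, 0, 0, 0], [0.05, 0, 0.3, 0, 0, 0, 0], [0, 0, 0.3, 0, 0, 0, 0]],
])

```text
clock: 10.72
tcp_pos: [0.4803, 0.1083, 0.0273]
orientation: [0.773, -0.002, 0.634, 0.016]
wrist_force: [-1.5, -1.0, -1.2]
finger_gap: -0.0002
```

Request:
drive_tool([
  [[0.02, 0, 0.1, 0, 0, 0, 0], [0.02, 0, 0.1, 0, 0, 0, 0], [0.02, 0, 0.1, 0, 0, 0, 0], [0.02, 0, 0.05, 0, 0, 0, 0], [0, 0, 0.05, 0, 0, 0, 0]],
])

```text
clock: 11.13
tcp_pos: [0.485, 0.1088, 0.0278]
orientation: [0.774, -0.002, 0.634, 0.016]
wrist_force: [-2.3, -1.5, -1.1]
finger_gap: -0.0002
```

Request:
drive_tool([
  [[0.02, 0, 0.1, 0, 0, 0, 0], [0.02, 0, 0.05, 0, 0, 0, 0], [0.02, 0, 0.05, 0, 0, 0, 0], [0.0, 0, 0.05, 0, 0, 0, 0], [0, 0, 0.05, 0, 0, 0, 0]],
])

```text
clock: 11.55
tcp_pos: [0.4881, 0.1089, 0.0278]
orientation: [0.774, -0.002, 0.633, 0.016]
wrist_force: [-2.3, -0.6, -2.3]
finger_gap: 0.0001
```

Request:
drive_tool([
  [[0.02, 0, 0.05, 0, 0, 0, 0], [0.02, 0, 0.05, 0, 0, 0, 0], [0.0, 0, 0.05, 0, 0, 0, 0], [0.0, 0, 0.0, 0, 0, 0, 0], [0, 0, 0, 0, 0, 0, 0]],
])

```text
clock: 11.97
tcp_pos: [0.4895, 0.1089, 0.0277]
orientation: [0.774, -0.002, 0.634, 0.016]
wrist_force: [-2.9, -0.5, 0.7]
finger_gap: 0.0002
```

Request:
drive_tool([
  [[0, 0, 0.05, 0, 0, 0, 0], [0, 0, 0.05, 0, 0, 0, 0], [0, 0, 0.05, 0, 0, 0, 0], [0, 0, 0, 0, 0, 0, 0], [0, 0, 0, 0, 0, 0, 0]],
])

```text
clock: 12.38
tcp_pos: [0.4896, 0.1089, 0.0277]
orientation: [0.773, -0.002, 0.634, 0.016]
wrist_force: [-7.1, -0.1, 4.6]
finger_gap: -0.0
```

Request:
drive_tool([
  [[-0.2, 0, -1.1, 0, 0, 0, 0], [-0.2, 0, -1.1, 0, 0, 0, 0], [-0.2, 0, -1.1, 0, 0, 0, 0], [-0.2, 0, -1.1, 0, 0, 0, 0], [-0.2, 0, -1.1, 0, 0, 0, 0]],
])

```text
clock: 12.8
tcp_pos: [0.4342, 0.1074, 0.0272]
orientation: [0.774, -0.002, 0.633, 0.016]
wrist_force: [-0.8, 1.0, 1.2]
finger_gap: 0.0003
```

Request:
drive_tool([
  [[-3.5, 0, 0, 0, 2, 0, 0], [-3.5, 0, 0, 0, 2, 0, 0], [-3.5, 0, 0, 0, 2, 0, 0], [-3.5, 0, 0, 0, 2, 0, 0], [-3.5, 0, 0, 0, 2, 0, 0]],
])

```text
clock: 13.22
tcp_pos: [0.4114, 0.1037, 0.2024]
orientation: [0.715, -0.003, 0.699, 0.016]
wrist_force: [0.4, -0.3, -0.3]
finger_gap: -0.0
```

```bash
python3 - <<'E'
import h,cv2
h.go([.45,.04,.33],0)
print(h.env.get_state()["joint_pos"])
cv2.imwrite("pics/t4.png",h.env.read_camera("top")[160:310,185:385,::-1].repeat(4,0).repeat(4,1))
cv2.imwrite("pics/s4.png",h.env.read_camera("side")[105:305,200:370,::-1].repeat(3,0).repeat(3,1)[:600])
E
```

```text
tcp [0.4114 0.1037 0.2024] F [ 0.4 -0.3 -0.3] t 13.22 axes x,y,z:
 [[ 0.023 -0.027  0.999]
 [ 0.019  0.999  0.027]
 [-1.     0.018  0.024]]
need tool shift cm [-12.79  -6.24   3.99] rotvec deg [ 0.3  1.3 -1. ] shift norm 14.78 1.7
[ 0.04437005  0.01221529 -0.38907534  1.14559626  0.01778398  0.01731673]
```

View pics/t4.png

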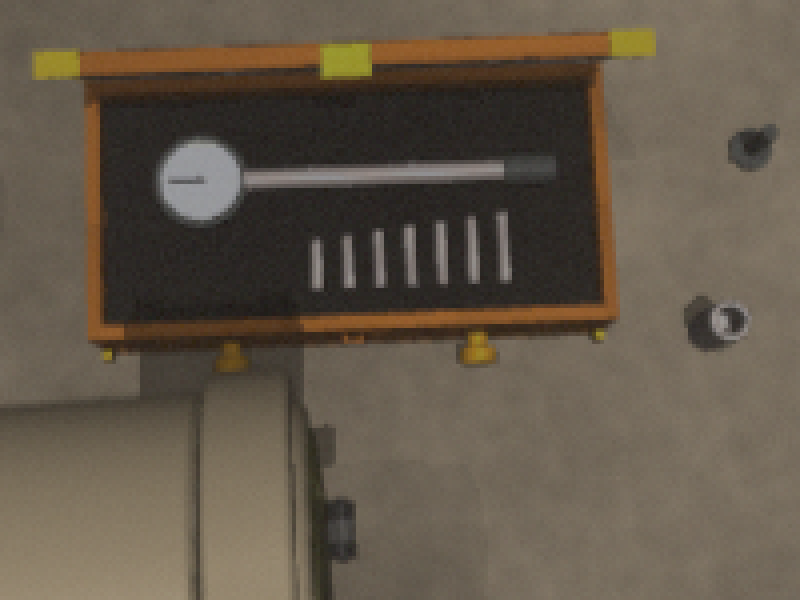

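View pics/s4.png

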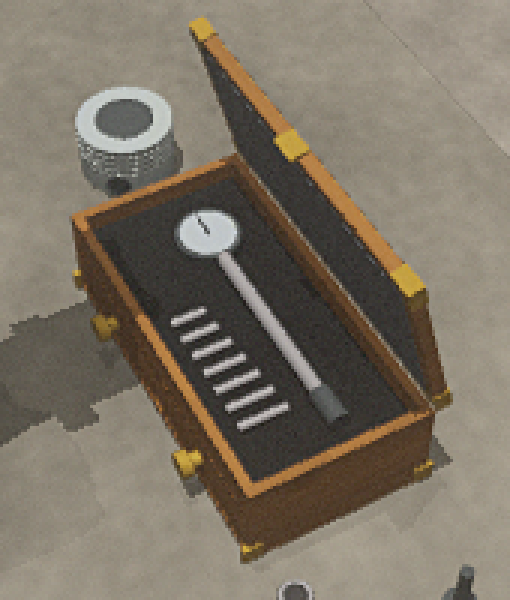

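Both drawers show as flush and the chest hasn't moved. Next I go up and over the lid.

Request:
drive_tool([
  [[-2.2, -1.2, 0.4, 0, 0.3, 0, 0], [-2.2, -1.2, 0.4, 0, 0.3, 0, 0], [-2.2, -1.2, 0.4, 0, 0.3, 0, 0], [-2.2, -1.2, 0.4, 0, 0.3, 0, 0], [-2.2, -1.2, 0.4, 0, 0, 0, 0]],
])

```text
clock: 13.73
tcp_pos: [0.4325, 0.0418, 0.31]
orientation: [0.708, -0.003, 0.706, 0.016]
wrist_force: [1.2, 0.3, -0.7]
finger_gap: -0.0002
```

Request:
drive_tool([
  [[0, 0, 3, 0, 0, 0, 0], [0, 0, 3, 0, 0, 0, 0], [0, 0, 3, 0, 0, 0, 0], [0, 0, 3, 0, 0, 0, 0], [0, 0, 3, 0, 0, 0, 0]],
])

```text
clock: 14.15
tcp_pos: [0.5837, 0.0464, 0.3096]
orientation: [0.708, -0.003, 0.706, 0.016]
wrist_force: [0.5, -0.5, 1.0]
finger_gap: -0.0001
```

```bash
python3 - <<'E'
import h,cv2
h.go([.705,.04,.31],0)
print(h.env.get_state()["joint_pos"])
E
```

```text
tcp [0.5837 0.0464 0.3096] F [ 0.5 -0.5  1. ] t 14.15 axes x,y,z:
 [[ 0.003 -0.027  1.   ]
 [ 0.018  0.999  0.027]
 [-1.     0.018  0.004]]
need tool shift cm [-0.02 -0.96 12.1 ] rotvec deg [ 0.3  0.2 -1. ] shift norm 12.14 1.1
[-0.06728344  0.3259505   0.25355862  1.49651789  0.01835319 -0.09436963]
```

Request:
drive_tool([
  [[0, -0.2, 2.4, 0, 0, 0, 0], [0, -0.2, 2.4, 0, 0, 0, 0], [0, -0.2, 2.4, 0, 0, 0, 0], [0, -0.2, 2.4, 0, 0, 0, 0], [0, -0.2, 2.4, 0, 0, 0, 0]],
])

```text
clock: 14.57
tcp_pos: [0.7038, 0.0396, 0.3097]
orientation: [0.708, -0.003, 0.706, 0.016]
wrist_force: [1.1, -0.2, 0.7]
finger_gap: 0.0
```

```bash
python3 - <<'E'
import h,cv2
h.go([.695,.04,.21],0)
print(h.env.get_state()["joint_pos"])
cv2.imwrite("pics/s5.png",h.env.read_camera("side")[85:285,200:400,::-1].repeat(3,0).repeat(3,1)[:600])
q=h.np.load('q.npy')
for th in [1.31]:
  q[5]=th;print([h.lidpt(q,a,.013,0).round(3).tolist() for a in(.10,.12,.13,.15)])
E
```

```text
tcp [0.7038 0.0396 0.3097] F [ 1.1 -0.2  0.7] t 14.57 axes x,y,z:
 [[ 0.003 -0.027  1.   ]
 [ 0.018  0.999  0.027]
 [-1.     0.018  0.003]]
need tool shift cm [ 9.96 -0.12 -0.91] rotvec deg [ 0.3  0.2 -1. ] shift norm 10.01 1.1
[-0.06535034  0.60779139  0.69605735  1.6575864   0.01836638 -0.09265831]
[[0.656, 0.039, 0.186], [0.651, 0.039, 0.205], [0.648, 0.039, 0.215], [0.643, 0.039, 0.234]]
```

View pics/s5.png

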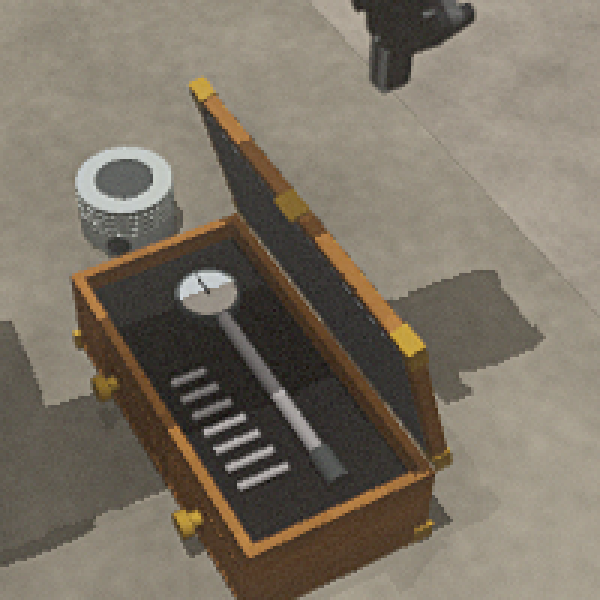

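The fingers are behind and above the lid at (387,85) in the crop. I'll descend behind it.

Request:
drive_tool([
  [[2, 0, 0, 0, 0, 0, 0], [2, 0, 0, 0, 0, 0, 0], [2, 0, 0, 0, 0, 0, 0], [2, 0, 0, 0, 0, 0, 0], [2, 0, 0, 0, 0, 0, 0]],
])

```text
clock: 15.03
tcp_pos: [0.7027, 0.0415, 0.2087]
orientation: [0.708, -0.003, 0.706, 0.016]
wrist_force: [-0.4, -0.7, -0.1]
finger_gap: 0.0
```

Request:
drive_tool([
  [[0, 0, -0.7, 0, 0, 0, 0], [0, 0, -0.7, 0, 0, 0, 0], [0, 0, -0.7, 0, 0, 0, 0], [0, 0, -0.7, 0, 0, 0, 0], [0, 0, -0.7, 0, 0, 0, 0]],
])

```text
clock: 15.45
tcp_pos: [0.6675, 0.0405, 0.2098]
orientation: [0.708, -0.003, 0.706, 0.016]
wrist_force: [0.6, -0.7, 0.4]
finger_gap: -0.0003
```

```bash
python3 - <<'E'
import h,numpy as np
h.go()
q=np.load('q.npy')
for a in(.115,.125):
 for th in np.arange(1.3,-.01,-.13):
  q[5]=th;p=h.lidpt(q,a,.013,0);print(a,round(th,2),(p+[.011,0,0]).round(4))
E
```

```text
tcp [0.6675 0.0405 0.2098] F [ 0.6 -0.7  0.4] t 15.45 axes x,y,z:
 [[ 0.002 -0.027  1.   ]
 [ 0.018  0.999  0.027]
 [-1.     0.018  0.003]]
need tool shift cm [0. 0. 0.] rotvec deg [0. 0. 0.] shift norm 0.0 0.0
0.115 1.3 [0.6621 0.0388 0.2003]
0.115 1.17 [0.6474 0.0385 0.197 ]
0.115 1.04 [0.6333 0.0382 0.1918]
0.115 0.91 [0.62   0.0379 0.1848]
0.115 0.78 [0.6077 0.0376 0.1761]
0.115 0.65 [0.5966 0.0374 0.1659]
0.115 0.52 [0.587  0.0372 0.1544]
0.115 0.39 [0.5789 0.037  0.1417]
0.115 0.26 [0.5725 0.0369 0.1281]
0.115 0.13 [0.568  0.0368 0.1138]
0.115 -0.0 [0.5653 0.0367 0.099 ]
0.125 1.3 [0.6594 0.0388 0.2099]
0.125 1.17 [0.6435 0.0384 0.2062]
0.125 1.04 [0.6282 0.0381 0.2004]
0.125 0.91 [0.6139 0.0378 0.1927]
0.125 0.78 [0.6006 0.0375 0.1832]
0.125 0.65 [0.5887 0.0372 0.172 ]
0.125 0.52 [0.5783 0.037  0.1594]
0.125 0.39 [0.5697 0.0368 0.1455]
0.125 0.26 [0.5629 0.0366 0.1307]
0.125 0.13 [0.5581 0.0365 0.1151]
0.125 -0.0 [0.5553 0.0365 0.099 ]
```

Request:
drive_tool([
  [[0.05, 0, -0.5, 0, 0, 0, 0], [0.05, 0, -0.5, 0, 0, 0, 0], [0.05, 0, -0.5, 0, 0, 0, 0], [0.1, 0, -0.5, 0, 0, 0, 0], [0.1, 0, -0.4, 0, 0, 0, 0]],
])

```text
clock: 15.87
tcp_pos: [0.6449, 0.0398, 0.2067]
orientation: [0.709, -0.003, 0.705, 0.016]
wrist_force: [3.6, 0.4, -1.3]
finger_gap: 0.0001
```

Request:
drive_tool([
  [[0.1, 0, -0.3, 0, 0, 0, 0], [0.1, 0, -0.3, 0, 0, 0, 0], [0.1, 0, -0.3, 0, 0, 0, 0], [0.15, 0, -0.3, 0, 0, 0, 0], [0.15, 0, -0.3, 0, 0, 0, 0]],
])

```text
clock: 16.28
tcp_pos: [0.6293, 0.0395, 0.2009]
orientation: [0.708, -0.003, 0.706, 0.016]
wrist_force: [1.5, 0.1, 4.4]
finger_gap: 0.0004
```

Request:
drive_tool([
  [[0.15, 0, -0.3, 0, 0, 0, 0], [0.15, 0, -0.3, 0, 0, 0, 0], [0.15, 0, -0.3, 0, 0, 0, 0], [0.2, 0, -0.3, 0, 0, 0, 0], [0.2, 0, -0.3, 0, 0, 0, 0]],
])

```text
clock: 16.7
tcp_pos: [0.6142, 0.0392, 0.1918]
orientation: [0.708, -0.003, 0.706, 0.016]
wrist_force: [0.6, 0.4, 4.3]
finger_gap: -0.0002
```

Request:
drive_tool([
  [[0.2, 0, -0.3, 0, 0, 0, 0], [0.2, 0, -0.3, 0, 0, 0, 0], [0.2, 0, -0.3, 0, 0, 0, 0], [0.2, 0, -0.2, 0, 0, 0, 0], [0.2, 0, -0.2, 0, 0, 0, 0]],
])

```text
clock: 17.12
tcp_pos: [0.6012, 0.039, 0.1816]
orientation: [0.708, -0.003, 0.706, 0.016]
wrist_force: [1.1, -0.0, 3.7]
finger_gap: -0.0
```

```bash
python3 - <<'E'
import h,cv2
h.go([.5887,.0372,.172])
cv2.imwrite("pics/s6.png",h.env.read_camera("side")[85:285,200:400,::-1].repeat(3,0).repeat(3,1)[:600])
E
```

```text
tcp [0.6012 0.039  0.1816] F [ 1.1 -0.   3.7] t 17.12 axes x,y,z:
 [[ 0.002 -0.027  1.   ]
 [ 0.018  0.999  0.027]
 [-1.     0.018  0.003]]
need tool shift cm [ 0.95 -0.17 -1.26] rotvec deg [0. 0. 0.] shift norm 1.58 0.0
```

View pics/s6.png

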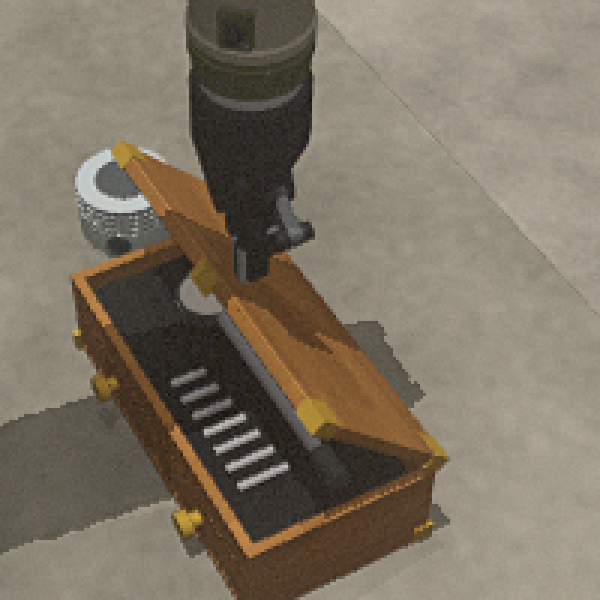

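The lid is about half down and following the fingertips. I'll keep going.

Request:
drive_tool([
  [[0.2, 0, -0.25, 0, 0, 0, 0], [0.2, 0, -0.25, 0, 0, 0, 0], [0.2, 0, -0.25, 0, 0, 0, 0], [0.2, 0, -0.25, 0, 0, 0, 0], [0.2, 0, -0.25, 0, 0, 0, 0]],
])

```text
clock: 17.58
tcp_pos: [0.5893, 0.0389, 0.1715]
orientation: [0.708, -0.003, 0.706, 0.016]
wrist_force: [2.7, -0.0, 0.6]
finger_gap: 0.0
```

Request:
drive_tool([
  [[0.25, 0, -0.2, 0, 0, 0, 0], [0.25, 0, -0.2, 0, 0, 0, 0], [0.25, 0, -0.2, 0, 0, 0, 0], [0.25, 0, -0.2, 0, 0, 0, 0], [0.25, 0, -0.2, 0, 0, 0, 0]],
])

```text
clock: 18.0
tcp_pos: [0.5788, 0.0388, 0.159]
orientation: [0.708, -0.003, 0.706, 0.016]
wrist_force: [1.6, -1.2, 2.4]
finger_gap: 0.0003
```

Request:
drive_tool([
  [[0.25, 0, -0.2, 0, 0, 0, 0], [0.25, 0, -0.2, 0, 0, 0, 0], [0.3, 0, -0.2, 0, 0, 0, 0], [0.3, 0, -0.1, 0, 0, 0, 0], [0.3, 0, -0.1, 0, 0, 0, 0]],
])

```text
clock: 18.42
tcp_pos: [0.5704, 0.039, 0.1449]
orientation: [0.708, -0.003, 0.706, 0.016]
wrist_force: [-0.3, -1.3, 3.0]
finger_gap: 0.0001
```

Request:
drive_tool([
  [[0.3, 0, -0.15, 0, 0, 0, 0], [0.3, 0, -0.15, 0, 0, 0, 0], [0.3, 0, -0.15, 0, 0, 0, 0], [0.3, 0, -0.1, 0, 0, 0, 0], [0.3, 0, -0.1, 0, 0, 0, 0]],
])

```text
clock: 18.83
tcp_pos: [0.5644, 0.0391, 0.1299]
orientation: [0.708, -0.003, 0.706, 0.016]
wrist_force: [-0.9, 0.0, 2.9]
finger_gap: -0.0002
```

```bash
python3 - <<'E'
import h
h.go([.5581,.0365,.1151])
E
```

```text
tcp [0.5644 0.0391 0.1299] F [-0.9  0.   2.9] t 18.83 axes x,y,z:
 [[ 0.002 -0.027  1.   ]
 [ 0.018  0.999  0.027]
 [-1.     0.018  0.003]]
need tool shift cm [ 1.47 -0.27 -0.64] rotvec deg [0. 0. 0.] shift norm 1.63 0.0
```

Next is the last 31 mm, with the speed dropping towards the end.

Request:
drive_tool([
  [[0.3, 0, -0.1, 0, 0, 0, 0], [0.3, 0, -0.1, 0, 0, 0, 0], [0.3, 0, -0.1, 0, 0, 0, 0], [0.25, 0, -0.1, 0, 0, 0, 0], [0.25, 0, -0.1, 0, 0, 0, 0]],
])

```text
clock: 19.25
tcp_pos: [0.5601, 0.0391, 0.116]
orientation: [0.708, -0.003, 0.706, 0.016]
wrist_force: [0.7, 0.3, 1.8]
finger_gap: 0.0001
```

Request:
drive_tool([
  [[0.2, 0, -0.05, 0, 0, 0, 0], [0.2, 0, -0.05, 0, 0, 0, 0], [0.2, 0, 0, 0, 0, 0, 0], [0.2, 0, 0, 0, 0, 0, 0], [0.2, 0, 0, 0, 0, 0, 0]],
])

```text
clock: 19.67
tcp_pos: [0.5585, 0.0393, 0.1059]
orientation: [0.708, -0.003, 0.706, 0.016]
wrist_force: [-2.0, -0.3, 1.3]
finger_gap: -0.0001
```

Request:
drive_tool([
  [[0.1, 0, 0, 0, 0, 0, 0], [0.1, 0, 0, 0, 0, 0, 0], [0.1, 0, 0, 0, 0, 0, 0], [0.05, 0, 0, 0, 0, 0, 0], [0.05, 0, 0, 0, 0, 0, 0]],
])

```text
clock: 20.08
tcp_pos: [0.5588, 0.0395, 0.1022]
orientation: [0.708, -0.003, 0.706, 0.016]
wrist_force: [-2.2, 0.0, 2.0]
finger_gap: -0.0001
```

Request:
drive_tool([
  [[0.05, 0, 0, 0, 0, 0, 0], [0.05, 0, 0, 0, 0, 0, 0], [0.05, 0, 0, 0, 0, 0, 0], [0.05, 0, 0, 0, 0, 0, 0], [0.05, 0, 0, 0, 0, 0, 0]],
])

```text
clock: 20.5
tcp_pos: [0.5588, 0.0395, 0.0997]
orientation: [0.708, -0.003, 0.706, 0.016]
wrist_force: [-2.1, -0.2, 1.8]
finger_gap: 0.0001
```

Request:
drive_tool([
  [[0.05, 0, 0, 0, 0, 0, 0], [0.05, 0, 0, 0, 0, 0, 0], [0.05, 0, 0, 0, 0, 0, 0], [0, 0, 0, 0, 0, 0, 0], [0, 0, 0, 0, 0, 0, 0]],
])

```text
clock: 20.92
tcp_pos: [0.5589, 0.0394, 0.099]
orientation: [0.708, -0.003, 0.706, 0.016]
wrist_force: [-3.3, 0.6, 7.2]
finger_gap: -0.0001
```

Request:
drive_tool([
  [[0.05, 0, 0, 0, 0, 0, 0], [0.05, 0, 0, 0, 0, 0, 0], [0, 0, 0, 0, 0, 0, 0], [0, 0, 0, 0, 0, 0, 0], [0, 0, 0, 0, 0, 0, 0]],
])

```text
clock: 21.33
tcp_pos: [0.5589, 0.0394, 0.099]
orientation: [0.709, -0.003, 0.706, 0.016]
wrist_force: [-5.9, -0.9, 13.2]
finger_gap: -0.0001
```

Request:
drive_tool([
  [[-0.5, 0, 0, 0, 0, 0, 0], [-1, 0, 0, 0, 0, 0, 0], [-3, 0, 0, 0, 0, 0, 0], [-3, 0, 0, 0, 0, 0, 0], [-3, 0, 0, 0, 0, 0, 0]],
])

```text
clock: 21.75
tcp_pos: [0.5585, 0.0375, 0.2035]
orientation: [0.708, -0.003, 0.706, 0.016]
wrist_force: [0.6, 1.4, 0.1]
finger_gap: 0.0002
```

Request:
drive_tool([
  [[-1, 0, -3, 0, 0, 0, 0], [-1, 0, -3, 0, 0, 0, 0], [-1, 0, -3, 0, 0, 0, 0], [-1, 0, -3, 0, 0, 0, 0], [-1, 0, -3, 0, 0, 0, 0]],
])

```text
clock: 22.17
tcp_pos: [0.4075, 0.0325, 0.2525]
orientation: [0.709, -0.003, 0.705, 0.016]
wrist_force: [0.4, -1.1, 0.4]
finger_gap: 0.0001
```

```bash
python3 - <<'E'
import h,cv2
h.go()
cv2.imwrite("pics/t7.png",h.env.read_camera("top")[160:310,185:385,::-1].repeat(4,0).repeat(4,1))
cv2.imwrite("pics/s7.png",h.env.read_camera("side")[125:325,200:400,::-1].repeat(3,0).repeat(3,1)[:600])
E
```

```text
tcp [0.4075 0.0325 0.2525] F [ 0.4 -1.1  0.4] t 22.17 axes x,y,z:
 [[ 0.004 -0.027  1.   ]
 [ 0.018  0.999  0.027]
 [-1.     0.018  0.005]]
need tool shift cm [0. 0. 0.] rotvec deg [0. 0. 0.] shift norm 0.0 0.0
```

View pics/t7.png

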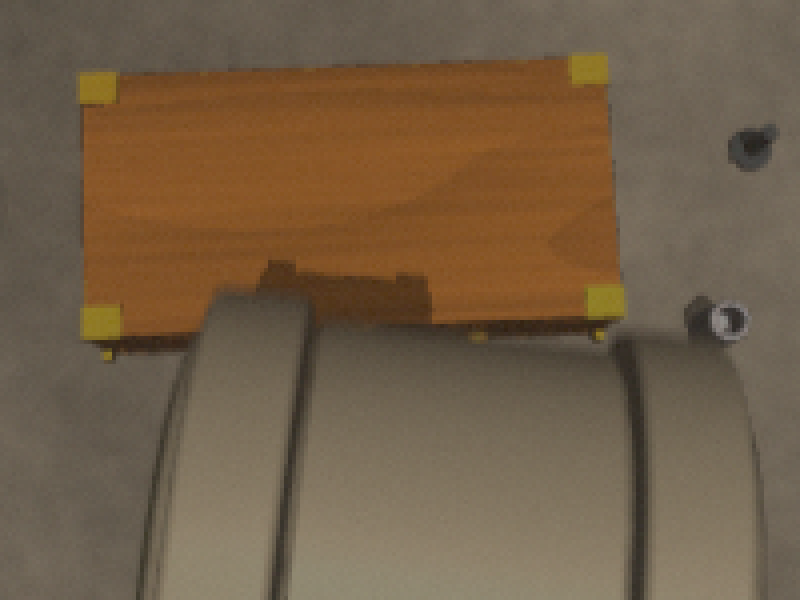

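View pics/s7.png

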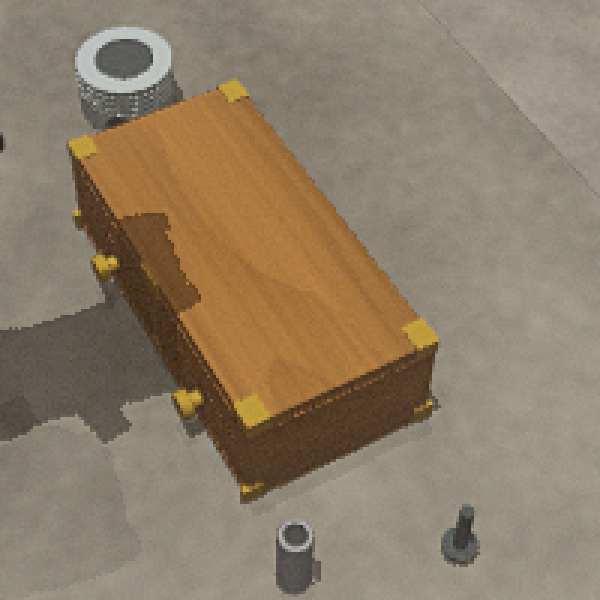

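The lid is down flush, and both knobs and the feet are where they were after the drawers shut (right knob at (187,402), front foot at (250,492)). The piston, socket and bolt still stand in place and the arm is clear.

```bash
python3 -c "
from workcell import env
print(env.hand_in())"
```

```text
the job is handed in; nothing more can be done
None
```

The tool chest is closed and handed in at about 22 s of the 64 s allowed; the hand-in reported no verdict. I pushed the right drawer home, then the left. After that I reached over the raised lid and brought it down with the closed fingertips, slowing over the last 30 mm.

**Drawers:** both stopped hard where my measurements said they would, at about 8 N on the right and 7 N on the left. The last pictures show both knobs unmoved since.

**Lid:** the fingertips ended at 99 mm above the bench, the height given for a shut lid. I pressed to about 13 N, then lifted clear, and the lid stayed flush.

**Chest and bystanders:** in the pictures the chest's corners and feet, the socket and the bolt had not visibly moved. The piston looked unmoved in the side view but is outside the cropped top view. The gripper finished about 15 cm above lid height in front of the chest, with no force beyond sensor noise.

**Problems on the way:**
- **Tilt limit:** my first steep tilt ran joint 3 close to its limit. What those moves did not reach was lost, so I reduced the tilt to about 11° before touching anything.
- **Wrist turn:** I also turned the wrist half a turn early on to keep the last joint within range.
- **Fit errors:** the initial image fit had errors of up to about 3 pixels at the lid edge, but contact came where predicted.

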